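# Unlock and take the long scraper from its leaning socket

## Task

Unfold the red crank grip upright, then use the crank to wind the yellow keeper fully open, clockwise to its stop. Pull the orange-handled scraper out of the leaning socket and lay it level in the cradle, handle in the orange rest and shank in the steel rest with the brass collar between them; hold it until it rests there rather than dropping it, then let go. Leave everything else on the bench where it is.

Things in the scene. Friction and masses are not known exactly. Their poses are not given: they have to be found in the camera images.
- holder: Green steel tool holder, fixed. Origin on the bench, under the socket mouth. Base 130 (x) by 320 (y, -260 to +60) by 12 mm. Square socket tube (17 mm inside, 25 outside, 108 long) leans 30 degrees from vertical towards +y. Crank housing 60 by 60 mm, 62 high, centred at y = -180 mm. Nothing on it is higher than 148 mm but the upright crank grip (174 mm).
- keeper_tip (a point): Middle of the prong ends of the yellow forked keeper (46 mm wide, 8 thick, underside 140 mm above the bench), which slides along the holder's y. Crank at 0: 22 mm past the mouth centre, over the scraper's collar, holding it in. Wound open: 40 mm back towards -y, the scraper free. A 24 mm wide riser stands 103 to 111 mm behind this point.
- socket_mouth (a point): Centre of the upper mouth of the leaning socket tube, 120 mm above the bench.
- crank_axis (a point): Point on the vertical axis of the crank, mid-thickness of the crank arm, 90 mm above the bench. Arm: steel, 14 mm wide, 10 mm thick, 82 mm long. Below the arm only a 24 mm post down to the housing's top at 62 mm.
- crank (a joint): Crank angle, rad: 0 = keeper closed, arm along the holder's +x; grows clockwise seen from above (+x to -y to -x) to a hard stop at 2.9 = keeper fully open (13.8 mm of keeper travel per rad). Starts between 0 and 0.25. Light friction (1 to 2 N at the grip), stays where left.
- grip (a joint): Fold angle of the red crank grip, rad: 0 = folded flat on top of the arm, its free end towards the crank axis; 1.57 = standing upright at the arm's end, its working position, against a stop. Stiff hinge (about 0.7 N at grip_hold), stays where left. Starts between 0 and 0.2.
- grip_hinge (a point): Hinge of the folding grip at the outer end of the crank arm, 80 mm from the crank axis, 106 mm above the bench; the hinge line is horizontal, square to the arm.
- grip_hold (a point): Point on the centre line of the red round grip (16 mm diameter, turns with the fold), 50 mm from grip_hinge; the grip's free end is 18 mm beyond.
- scraper: Loose scraper, 255 mm, 0.15 to 0.31 kg. z runs along it to the handle; origin on its axis at the collar's underside. Steel shank 14 mm diameter, z -105 to 0. Brass collar 34 mm, 0 to 8. Neck 16 mm, to 30. Round orange handle 24 mm, 30 to 150. Balance point z = 23 mm. Starts in the leaning socket (1.5 mm play), collar on the mouth, leaning 30 degrees to the holder's +y.
- scraper_foot (a point): Lower end of the scraper's shank, 105 mm from the collar's underside.
- scraper_end (a point): Upper end of the scraper's handle, 150 mm from the collar's underside.
- cradle: Fixed cradle: wooden base 75 (x) by 225 (y, -95 to +130) by 12 mm, two open 90 degree V rests, 40 mm wide at the top, 10 thick: orange at y = +100 mm for the handle (top 78 mm high), steel at y = -65 for the shank (top 85). The scraper lies level along y, handle to +y, axis 75 mm above the bench over x = 0, collar at about y = 0. Origin on the bench under that collar place.
- mug: Bystander: white mug, 80 mm wide, 85 mm high; loose, leave it alone. Origin at its underside, or on its axis if a tool.
- jar: Bystander: amber jar, 70 mm wide, 80 mm high; loose, leave it alone. Origin at its underside, or on its axis if a tool.
- tin: Bystander: blue tin, 74 mm wide, 100 mm high; loose, leave it alone. Origin at its underside, or on its axis if a tool.
- hammer: Bystander: hammer lying flat; loose, leave it alone. Origin at its underside, or on its axis if a tool.
- wrench: Bystander: steel wrench lying flat; loose, leave it alone. Origin at its underside, or on its axis if a tool.
- file: Bystander: flat file, 275 mm, with green handle, lying flat; loose, leave it alone. Origin at its underside, or on its axis if a tool.
- brassblock: Bystander: brass block 60 by 45 by 30 mm; loose, leave it alone. Origin at its underside, or on its axis if a tool.

How it is judged:
By the outcome, as a careful person would: the job done as asked, in the order asked, and still so for the second after the job is handed in, with the robot touching nothing.
It also fails if it takes over 69 s, if anything falls off the work surface, if the arm or the gripper's body presses on something with over 40 N, if the wrist force passes 120 N, or if a joint passes its speed limit or range.

## Robot

A 6-joint arm with a two-finger parallel gripper is mounted at the origin on the work surface. World frame = base frame: x ahead of the robot, y to its left, z up, the work surface at z = 0. Lengths are in mm, angles in rad, forces in N, time in s.
With the tool pointing down it reaches from about 300 to 775 mm from the base axis. Payload 14.6 kg.
Tool frame: the origin (TCP) lies midway between the tips of the shut fingers; the grasp point (between the pads) lies behind it (manip.grip_depth is the z of the grasp point in the tool frame, in mm); z points along the fingers, y is the line along which they close (so a half turn about z gives the same grasp; the last joint's range is limited). The gripper opens to 94 mm and grips with 3 to 60 N. Pads are 16 mm wide; open, the fingers measure 119 mm over their backs; the gripper's body (75 mm by 177 mm) begins 78 mm behind the grasp point.
Start: joints at [1.282, 0.3, 1.521, -0, 1.321, -0.067], TCP at [120.99, 536.517, 205.446] pointing down, gripper open.
Joint ranges: [-3.03, 3.03], [-0.79, 2.21], [0.23, 2.52], [-1.04, 4.18], [0, 3.07], [-2.55, 2.55]. Speed limits (rad/s): [2.22, 2.22, 2.57, 3.14, 3.14, 3.14].

## Interface

Orientations are given as [roll, pitch, yaw] about the fixed x, y, z axes, in that order (R = Rz(yaw) Ry(pitch) Rx(roll)).
In Python, from cell import manip gives the robot as it stands.
- The arm moves only by the shell command python3 nudge.py 'ROWS' [OPENING] [FORCE]. ROWS is a JSON list of rows, 1 to 5 of them, each written [[dx, dy, dz], [rx, ry, rz]]: dx, dy, dz in mm, then a rotation vector rx, ry, rz in rad; each row is the pose to reach, as a shift and turn from the pose commanded when the command began, along the tool's axes at that moment; what a row does not reach only later rows make up. A row lasts 1/10 s, in which the tool goes at most 50 mm and 0.15 rad, less where a joint would pass 70% of its speed; a pose out of reach is approached as far as the arm can. OPENING is the finger opening in mm, set as the command begins (- or left out keeps the last). The fingers move at their own pace and stop on an object; FORCE is the grip in N (left out, the last holds). Time passes only in rows, so rows that do not move let the fingers close. It prints the time, the measured TCP pose, the force, the opening and the grip force at its end. Input that does not fit is refused with a message, and nothing moves.
- manip.read_state(): the state, without advancing time (a new reading comes with each control period).
- manip.camera(name): name is "scene" or "side" or "wrist"; returns (picture, depth): 420x560x3 uint8, red, green, blue; 420x560 float32, mm along the optical axis (not along the pixel's ray), 0 where there is no reading.
- manip.camera_info(name): a dict with "K" (3x3 intrinsics, pixels), "rvec" (rotation vector, rad) and "tvec" (3), from world to camera coordinates, as OpenCV has them; the wrist camera has in their place "mount" (4x4, takes a point from camera to tool coordinates, whose origin is the TCP and whose axes are the flange's). Camera axes: x right, y down, z forward; pixel columns grow to the right and rows downward; lengths in mm; the calibration is good to about 2 mm. A picture is of the moment at which its call begins: read the wrist's pose just before it. camera_info takes no time and is no camera call.
- manip.sign_off(): hands the job in; it is judged then, once.
The state is a dict: "clock": time; "joints": joint angles; "qd": joint speeds; "effort": joint torques, N m; "eef_pos": TCP position; "eef_rot": TCP orientation; "wrist_force": force on the tool from outside, world axes, zero at the start; "moment": the same for the moment, N m; "finger_gap": finger opening in mm; "finger_force": force on a finger pad.
Only numpy, scipy, OpenCV 4.12 (cv2) and the standard library are available. Lean on these libraries where they do the work, as an engineer would, in place of code of your own. Each camera call takes 0.05 s, during which the arm holds its last target. There are 200 camera calls.

## Working session

There is one attempt and no reset: what is moved stays moved. The work goes in short steps, Python scripts to look and compute and a shell command to move; the robot and the scene stay as the last step left them, time stands still between calls to the robot, and variables do not carry over. Pictures are saved under pics/ and viewed, at most 11 in all, crops included, and the job is handed in when it is done.

```bash
ls; mkdir -p pics
python3 - <<'E'
from cell import manip
import cv2,numpy as np
print(manip.read_state(), manip.grip_depth)
for n in("scene","side"):
    p,d=manip.camera(n); cv2.imwrite(f"pics/{n}0.png",p[:,:,::-1]); np.savez(f"pics/{n}0.npz",p=p,d=d); print(n,manip.camera_info(n))
print(manip.camera_info("wrist"))
E
```

```text
cell.py
nudge.py
pics
{'clock': 0.0, 'joints': array([ 1.28238100e+00,  3.00470614e-01,  1.52161533e+00,  5.88784561e-06,
        1.32069258e+00, -6.65928613e-02]), 'qd': array([ 1.29505147e-03,  1.84607724e-03, -1.91018022e-05,  1.24218779e-03,
       -2.02206919e-05,  1.26504838e-03]), 'effort': array([ 1.86347620e-04, -5.31804156e+01, -3.52746892e+01,  7.08380900e-02,
        2.43949756e-02, -2.31026569e-06]), 'eef_pos': array([120.92328462, 536.25985076, 204.87211069]), 'eef_rot': array([-3.14040979e+00, -8.46022731e-05,  2.91976868e+00]), 'wrist_force': array([-0.16994072,  0.35452773,  0.16753384]), 'moment': array([-0.01322739, -0.05054312, -0.01302757]), 'finger_force': 0.0, 'finger_gap': 93.99566923848879} -18.8
scene {'K': array([[460.99186033,   0.        , 274.15198585],
       [  0.        , 460.99186033, 212.0309299 ],
       [  0.        ,   0.        ,   1.        ]]), 'rvec': array([ 2.16061392,  1.01532994, -0.43702123]), 'tvec': array([-360.33230022, -183.95825484, 1690.04874072])}
side {'K': array([[506.8839976 ,   0.        , 282.35824009],
       [  0.        , 506.8839976 , 210.58001267],
       [  0.        ,   0.        ,   1.        ]]), 'rvec': array([ 2.25832632, -0.59970476,  0.25443316]), 'tvec': array([-461.63116642,  311.42395887, 1210.99891808])}
{'K': array([[291.57014908,   0.        , 284.38153217],
       [  0.        , 291.57014908, 208.39378726],
       [  0.        ,   0.        ,   1.        ]]), 'mount': array([[-7.63757417e-04, -9.71216149e-01, -2.38198674e-01,
         6.81778507e+01],
       [ 9.99999694e-01, -7.02089946e-04, -3.43730251e-04,
         4.25756215e-01],
       [ 1.66599476e-04, -2.38198864e-01,  9.71216389e-01,
        -1.80058572e+02],
       [ 0.00000000e+00,  0.00000000e+00,  0.00000000e+00,
         1.00000000e+00]])}
```
View pics/scene0.png

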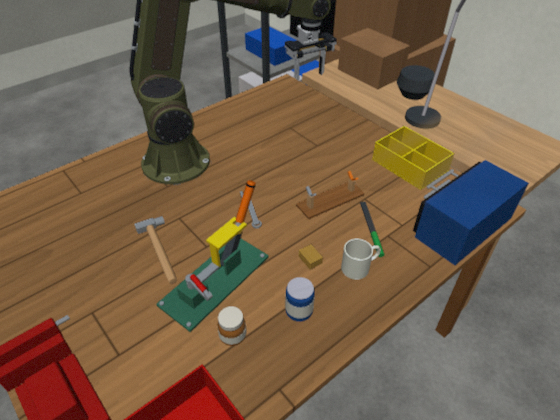

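View pics/side0.png

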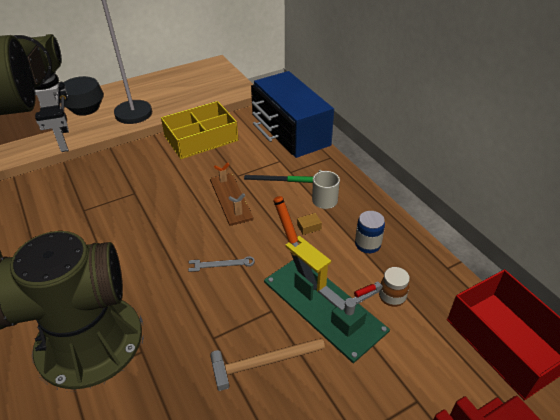

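The scene picture shows the holder (base about (160–268, 240–325)), the scraper tip at (251,184), the yellow keeper at (227,238), and the red grip at (199,287). The cradle is at (330,197), its orange rest at (351,176). In the side view the same things are at tip (279,200), keeper (308,255), grip (365,291) and cradle (232,200).

Create h.py:
```python
import cv2,numpy as np
from cell import manip
from scipy.spatial.transform import Rotation as R
def cloud(d,info,T=None):
    K=info["K"];v,u=np.indices(d.shape)
    c=np.stack([(u-K[0,2])/K[0,0]*d,(v-K[1,2])/K[1,1]*d,d],-1)
    if T is None:
        Rm=cv2.Rodrigues(info["rvec"])[0]; w=(c-info["tvec"])@Rm
    else: w=c@T[:3,:3].T+T[:3,3]
    w[d<=0]=np.nan
    return w
def tool(s=None):
    s=s or manip.read_state(); T=np.eye(4);T[:3,:3]=R.from_euler('xyz',s["eef_rot"]).as_matrix();T[:3,3]=s["eef_pos"];return T
def hsv(p): return cv2.cvtColor(p,cv2.COLOR_RGB2HSV)
def mask(p,lo,hi,box=None):
    m=cv2.inRange(hsv(p),np.array(lo),np.array(hi))>0
    if box is not None:
        b=np.zeros_like(m);b[box[1]:box[3],box[0]:box[2]]=1;m&=b
    return m
def snap(n,name=None):
    s=manip.read_state(); p,d=manip.camera(n); i=manip.camera_info(n)
    T=tool(s)@i["mount"] if n=="wrist" else None
    if name: cv2.imwrite(f"pics/{name}.png",p[:,:,::-1])
    return p,d,cloud(d,i,T)
```

Run:
```python
from h import *
boxes={"scene":dict(g=(150,230,280,330),o=(230,170,265,225),y=(200,210,250,270),r=(180,265,215,305),c=(290,170,370,220),oc=(340,165,365,190)),
"side":dict(g=(255,255,400,365),o=(270,190,305,245),y=(280,230,335,280),r=(350,280,380,302),c=(200,160,255,225),oc=(210,160,235,180))}
for n in boxes:
    z=np.load(f"pics/{n}0.npz");p,d=z["p"],z["d"];w=cloud(d,manip.camera_info(n));b=boxes[n]
    print(n)
    m=mask(p,(60,60,20),(95,255,255),b["g"])&(abs(w[...,2]-12)<8)
    r=cv2.minAreaRect(w[m][:,:2].astype(np.float32)); print("base",m.sum(),r,w[m][:,2].mean())
    for k,lo,hi in(("o",(3,150,90),(14,255,255)),("oc",(3,150,90),(14,255,255)),("y",(22,150,80),(34,255,255)),("r",(170,130,60),(179,255,255)),("r",(0,180,60),(3,255,255))):
        m=mask(p,lo,hi,b[k]);q=w[m];q=q[~np.isnan(q[:,0])]
        if len(q)<5: print(k,len(q));continue
        c=q.mean(0);u,s,vt=np.linalg.svd(q-c,full_matrices=False);t=(q-c)@vt[0];print(k,len(q),c.round(1),vt[0].round(3),"len",np.ptp(t).round(1),"ends",(c+vt[0]*t.min()).round(),(c+vt[0]*t.max()).round())
    x0,y0,x1,y1=b["c"];mm=np.zeros(d.shape,bool);mm[y0:y1,x0:x1]=1;mm&=(abs(w[...,2]-12)<5)
    r=cv2.minAreaRect(w[mm][:,:2].astype(np.float32));print("cradle",mm.sum(),r)
    print("pixels hsv cradle",[hsv(p)[v,u] for u,v in ([(330,199),(345,200)] if n=="scene" else [(230,205),(222,190)])])
```

```text
scene
base 2637 ((541.9025268554688, -196.44924926757812), (135.13233947753906, 321.1480712890625), 12.046838760375977) 11.944497938759575
o 388 [494.9 -43.6 183.2] [ 0.647 -0.419  0.637] len 414.5 ends [263. 106. -45.] [531. -67. 219.]
oc 100 [507.2 379.3  34. ] [ 0.522 -0.558  0.645] len 152.0 ends [458. 432. -27.] [537. 347.  71.]
y 715 [ 524.6 -143.2  129.4] [ 0.661 -0.489  0.569] len 298.3 ends [362. -23. -10.] [ 560. -169.  160.]
r 4
r 92 [ 601.7 -273.7  118.1] [ 0.988  0.054 -0.142] len 52.6 ends [ 575. -275.  122.] [ 627. -272.  114.]
cradle 1034 ((512.4353637695312, 302.47308349609375), (243.1572723388672, 208.2016143798828), 46.95722961425781)
pixels hsv cradle [array([ 15, 162, 121], dtype=uint8), array([ 14, 156, 124], dtype=uint8)]
side
base 3483 ((539.0999755859375, -193.09812927246094), (131.775146484375, 322.6321105957031), 12.235179901123047) 13.539550360906835
o 1546 [598.5  97.2  54.3] [-0.425 -0.7    0.574] len 423.2 ends [672. 218. -45.] [492. -78. 198.]
oc 400 [544.7 428.7  14.3] [ 0.283  0.867 -0.411] len 167.9 ends [518. 349.  52.] [566. 494. -17.]
y 759 [ 529.6 -142.3  145.1] [-0.114  0.993  0.024] len 220.4 ends [ 535. -188.  144.] [510.  31. 149.]
r 2
r 118 [ 595.9 -273.2  119.6] [-0.99  -0.016  0.14 ] len 54.1 ends [ 624. -273.  116.] [ 571. -274.  123.]
cradle 1002 ((515.794921875, 329.2609558105469), (317.8415222167969, 173.74362182617188), 62.592193603515625)
pixels hsv cradle [array([ 13, 181, 110], dtype=uint8), array([ 13, 178, 113], dtype=uint8)]
```

```bash
python3 nudge.py '[[[0, 0, -50], [0, 0, 0]], [[-50, -30, -60], [0, 0, 0]], [[-90, -55, -75], [0, 0, 0]], [[-130, -80, -90], [0, 0, 0]], [[-170, -105, -100], [0, 0, 0]]]' 60
python3 nudge.py '[[[-42, -25, 0], [0, 0, 0]], [[-84, -50, 0], [0, 0, 0]], [[-126, -75, 0], [0, 0, 0]], [[-168, -100, 0], [0, 0, 0]], [[-208, -123, 0], [0, 0, 0]]]'
python3 nudge.py '[[[0, 0, 0], [0, 0, 0]], [[0, 0, 0], [0, 0, 0]]]'
python3 - <<'E'
from h import *
p,d,w=snap("wrist","w1");np.savez("pics/w1.npz",p=p,d=d,w=w)
E
```

```text
clock: 0.6
eef_pos: [260.3, 399.5, 304.8]
eef_rot: [3.141, 0.0, 2.92]
wrist_force: [1.5, 0.5, 0.5]
finger_gap: 60.4
finger_force: 0.0
clock: 1.1
eef_pos: [436.4, 233.4, 304.0]
eef_rot: [-3.141, -0.0, 2.919]
wrist_force: [-0.2, 1.2, 0.8]
finger_gap: 59.9
finger_force: 0.0
clock: 1.3
eef_pos: [435.5, 234.7, 303.6]
eef_rot: [-3.141, -0.001, 2.918]
wrist_force: [-0.4, 0.3, 0.5]
finger_gap: 60.1
finger_force: 0.0
```

View pics/w1.png

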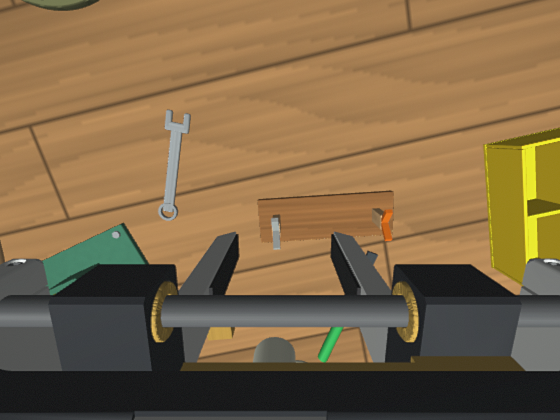

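The wrist view shows the cradle at (258–394, 191–242), steel rest left at (276,232) and orange rest right at (386,224). The wrench is at (172,165), clear of it.

Run:
```python
from h import *
z=np.load("pics/w1.npz");p,d,w=z["p"],z["d"],z["w"]
b=np.zeros(d.shape,bool);b[180:252,245:405]=1
print(w[160:175,300:340,2].mean(),w[160:175,300:340,2].std(), hsv(p)[210,330],hsv(p)[180,330])
m=b&(abs(w[...,2]-w[160:175,300:340,2].mean()-12)<5)
m=cv2.morphologyEx(m.astype(np.uint8),cv2.MORPH_OPEN,np.ones((3,3)))>0
q=w[m][:,:2].astype(np.float32);r=cv2.minAreaRect(q);print(r,m.sum());print(cv2.boxPoints(r))
for nm,lo,hi,bx in(("orange",(3,190,100),(12,255,255),(375,200,400,245)),("steel",(0,0,60),(179,80,255),(265,210,290,252))):
    k=mask(p,lo,hi,bx)&(w[...,2]>20);q=w[k];print(nm,k.sum(),q.mean(0).round(1),cv2.minAreaRect(q[:,:2].astype(np.float32)),np.percentile(q[:,2],[5,95]))
# scene and side: cradle with base mask near that place
c=np.array(r[0])
for n in("scene","side"):
    zz=np.load(f"pics/{n}0.npz");ww=cloud(zz["d"],manip.camera_info(n));H=hsv(zz["p"])
    k=(np.hypot(ww[...,0]-c[0],ww[...,1]-c[1])<150)&(abs(ww[...,2]-12)<5)
    k=cv2.morphologyEx(k.astype(np.uint8),cv2.MORPH_OPEN,np.ones((3,3)))>0
    q=ww[k][:,:2].astype(np.float32);print(n,cv2.minAreaRect(q),k.sum())
    k=(np.hypot(ww[...,0]-c[0],ww[...,1]-c[1])<150)&(ww[...,2]>30)&(ww[...,2]<95)
    o=k&(H[...,0]<13)&(H[...,1]>190)
    print(" orange",ww[o].mean(0),o.sum()); s=k&(H[...,1]<90);print(" steel",ww[s].mean(0),s.sum())
```

```text
nan nan [ 14 148 169] [ 16 128 175]
((0.0, 0.0), (0.0, 0.0), 0.0) 0
[[0. 0.]
 [0. 0.]
 [0. 0.]
 [0. 0.]]
orange 80 [526.9 368.7  70.3] ((524.6353149414062, 369.7862548828125), (10.137593269348145, 46.38283920288086), 80.57904052734375) [60.05529103 77.39780231]
steel 237 [499.3 207.   75.9] ((498.8086853027344, 206.78445434570312), (10.634592056274414, 48.51536178588867), 78.98505401611328) [65.30762168 85.27469421]
scene ((52.36449432373047, -25.222930908203125), (245.02297973632812, 141.44992065429688), 65.0429916381836) 598
 orange [nan nan nan] 0
 steel [ 55.06099632 -28.25412691  60.7782135 ] 617
side ((-0.23641204833984375, -37.575355529785156), (173.22476196289062, 245.37811279296875), 89.72637939453125) 1536
 orange [nan nan nan] 0
 steel [-85.07973201  -6.71053879  76.80304661] 167<stdin>:19: RuntimeWarning: Mean of empty slice.
  ret = um.true_divide(
```

```bash
python3 nudge.py '[[[-29, -36, 0], [0, 0, 0]], [[-58, -74, 0], [0, 0, 0]], [[-87, -111, 0], [0, 0, 0]], [[-116, -148, 0], [0, 0, 0]], [[-145, -185, 0], [0, 0, 0]]]'
python3 nudge.py '[[[-29, -37, 0], [0, 0, 0]], [[-58, -74, 0], [0, 0, 0]], [[-87, -111, 0], [0, 0, 0]], [[-116, -148, 0], [0, 0, 0]], [[-145, -185, 0], [0, 0, 0]]]'
python3 nudge.py '[[[-32, -38, 0], [0, 0, -0.13]], [[-32, -38, 0], [0, 0, -0.26]], [[-32, -38, 0], [0, 0, -0.26]], [[-32, -38, 0], [0, 0, -0.26]]]'
python3 - <<'E'
from h import *
p,d,w=snap("wrist","w2");np.savez("pics/w2.npz",p=p,d=d,w=w)
E
```

```text
clock: 1.85
eef_pos: [536.1, 22.6, 304.4]
eef_rot: [3.141, 0.0, 2.922]
wrist_force: [0.6, -0.0, -0.0]
finger_gap: 59.9
finger_force: 0.0
clock: 2.35
eef_pos: [637.6, -189.3, 304.3]
eef_rot: [3.141, 0.0, 2.922]
wrist_force: [0.3, 1.2, 0.5]
finger_gap: 59.9
finger_force: 0.0
clock: 2.75
eef_pos: [659.8, -231.8, 304.5]
eef_rot: [3.142, 0.0, -3.105]
wrist_force: [-0.1, 1.0, 0.3]
finger_gap: 59.9
finger_force: 0.0
```

View pics/w2.png

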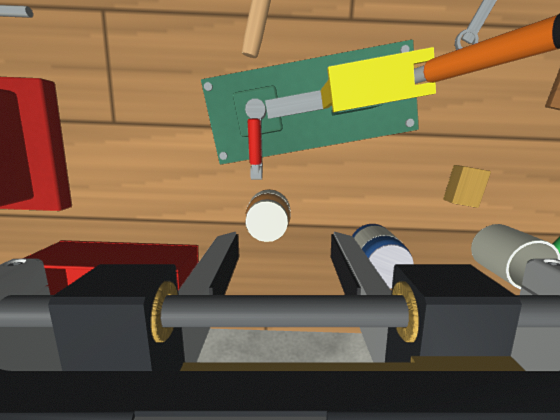

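The wrist view shows the crank hub at (255,108), the red grip from (253,118) to (257,165) and the hinge at (257,172). The base corner screws are at (208,86), (405,48), (410,123) and (223,156), and the jar lid is at (267,215).

Run:
```python
from h import *
z=np.load("pics/w2.npz");p,d,w=z["p"],z["d"],z["w"]
m=mask(p,(55,60,20),(95,255,255),(195,30,430,170))&(abs(w[...,2]-12)<6)
r=cv2.minAreaRect(w[m][:,:2].astype(np.float32));print("base",r,np.nanmedian(w[m][:,2]))
H=hsv(p);bx=np.zeros(d.shape,bool);bx[112:170,240:270]=1
k=bx&((H[...,0]<5)|(H[...,0]>172))&(H[...,1]>170)&(w[...,2]>90)
q=w[k];c=q.mean(0);u,s,vt=np.linalg.svd(q-c,full_matrices=False);t=(q-c)@vt[0]
print("grip",k.sum(),c,vt[0],np.ptp(t),c+vt[0]*t.min(),c+vt[0]*t.max())
r=cv2.minAreaRect(q[:,:2].astype(np.float32));print(r)
bx[:]=0;bx[98:119,244:266]=1;k=bx&(H[...,1]<80)&(w[...,2]>80);q=w[k];print("hub",k.sum(),cv2.minEnclosingCircle(q[:,:2].astype(np.float32)),np.median(q,0))
bx[:]=0;bx[164:182,248:264]=1;k=bx&(H[...,1]<80)&(w[...,2]>80);q=w[k];print("hinge",k.sum(),q.mean(0),q.min(0),q.max(0))
k=mask(p,(25,150,120),(33,255,255),(315,40,440,115))&(abs(w[...,2]-147)<6);q=w[k];print("keeper",cv2.minAreaRect(q[:,:2].astype(np.float32)),np.median(q[:,2]))
```

```text
base ((542.1343383789062, -194.833740234375), (129.27947998046875, 318.1462097167969), 11.863541603088379) 12.749305763065422
grip 527 [ 598.03991667 -270.78407347  119.02514078] [ 0.99001793  0.04029342 -0.13505903] 53.31860098384925 [ 572.41766429 -271.826891    122.52054875] [ 625.2040352  -269.67850248  115.31939021]
((598.730712890625, -271.2899169921875), (52.99458694458008, 14.953524589538574), 0.5719684362411499)
hub 338 ((558.7661743164062, -272.4810485839844), 12.930010795593262) [ 558.67464477 -272.37997803   96.82061479]
hinge 172 [ 636.6451096  -268.91141122  109.67851317] [ 626.33121375 -276.65318521   88.67821025] [ 646.70243469 -262.38010728  113.74667049]
keeper ((528.8142700195312, -131.40951538085938), (46.10048294067383, 111.86331176757812), 11.929771423339844) 148.681915479498
```

```bash
python3 nudge.py '[[[30, -15, 35], [0, 0, 0]], [[60, -31, 70], [0, 0, 0]], [[72, -37, 115], [0, 0, 0]], [[72, -37, 150], [0, 0, 0]], [[72, -37, 150], [0, 0, 0]]]' 44
python3 nudge.py '[[[0, 0, 20], [0, 0, 0]], [[0, 0, 40], [0, 0, 0]], [[0, 0, 57], [0, 0, 0]], [[0, 0, 57], [0, 0, 0]]]'
python3 nudge.py '[[[0, 0, 0], [0, 0, 0]], [[0, 0, 0], [0, 0, 0]], [[0, 0, 0], [0, 0, 0]], [[0, 0, 0], [0, 0, 0]], [[0, 0, 0], [0, 0, 0]]]' 8 6
```

```text
clock: 3.3
eef_pos: [587.2, -271.5, 150.6]
eef_rot: [3.138, -0.006, -3.105]
wrist_force: [-0.3, -0.6, -0.3]
finger_gap: 44.2
finger_force: 0.0
clock: 3.7
eef_pos: [589.4, -272.3, 97.6]
eef_rot: [3.141, -0.0, -3.103]
wrist_force: [0.3, 0.2, -0.4]
finger_gap: 44.0
finger_force: 0.0
clock: 4.2
eef_pos: [589.4, -272.9, 97.5]
eef_rot: [3.141, 0.001, -3.103]
wrist_force: [2.0, 4.4, 0.8]
finger_gap: 15.8
finger_force: 6.1
```

```bash
python3 nudge.py '[[[-1, 0, -6], [0, 0, 0]], [[-3.5, 0, -13], [0, 0, 0]], [[-7, 0, -20], [0, 0, 0]], [[-11.3, 0, -25.7], [0, 0, 0]], [[-16.5, 0, -31], [0, 0, 0]]]'
python3 nudge.py '[[[-6, 0, -4.6], [0, 0, 0]], [[-12.5, 0, -8], [0, 0, 0]], [[-19.7, 0, -10.7], [0, 0, 0]], [[-26.5, 0, -12], [0, 0, 0]], [[-34, 0, -12.5], [0, 0, 0]]]'
python3 nudge.py '[[[0, 0, 0], [0, 0, 0]], [[0, 0, 0], [0, 0, 0]]]'
python3 - <<'E'
from h import *
p,d,w=snap("side","s3");cv2.imwrite("pics/s3c.png",cv2.resize(p[230:330,290:430,::-1],None,fx=4,fy=4))
E
```

```text
clock: 4.7
eef_pos: [605.8, -272.6, 128.8]
eef_rot: [3.142, -0.0, -3.103]
wrist_force: [-1.2, 3.9, -2.3]
finger_gap: 16.0
finger_force: 6.0
clock: 5.2
eef_pos: [640.1, -271.8, 140.9]
eef_rot: [-3.141, 0.0, -3.104]
wrist_force: [-2.0, -0.7, 1.4]
finger_gap: 15.5
finger_force: 6.0
clock: 5.4
eef_pos: [640.0, -271.6, 140.8]
eef_rot: [-3.141, 0.001, -3.103]
wrist_force: [1.8, 0.1, 2.9]
finger_gap: 15.6
finger_force: 6.0
```

View pics/s3c.png

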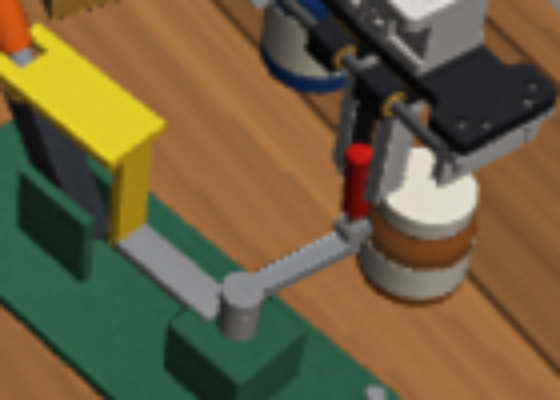

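The crop shows the red grip standing upright at (357,180), held by the fingers, with the arm level.

```bash
python3 nudge.py '[[[0.9, -10.5, 0], [0, 0, 0.13]], [[3.2, -20.8, 0], [0, 0, 0.26]], [[6.8, -30.7, 0], [0, 0, 0.39]], [[11.6, -40, 0], [0, 0, 0.52]], [[17.6, -48.6, 0], [0, 0, 0.65]]]'
python3 nudge.py '[[[0, 0, 0], [0, 0, 0]]]'; python3 -c "
from h import *
s=manip.read_state();print(s['joints'],s['wrist_force'])"
```

```text
clock: 5.95
eef_pos: [623.8, -321.0, 140.7]
eef_rot: [3.141, 0.001, 2.524]
wrist_force: [0.9, 0.4, 1.9]
finger_gap: 16.0
finger_force: 6.0
clock: 6.05
eef_pos: [623.2, -321.7, 140.7]
eef_rot: [-3.141, 0.0, 2.526]
wrist_force: [0.1, -1.3, 2.3]
finger_gap: 16.3
finger_force: 6.0
[-5.28629783e-01  6.95447165e-01  1.09051542e+00 -1.47403646e-04
  1.35516742e+00 -1.48414319e+00] [ 0.12826729 -1.27781169  2.27394291]
```

```bash
python3 nudge.py '[[[0.9, -10.5, 0], [0, 0, 0.13]], [[3.2, -20.8, 0], [0, 0, 0.26]], [[6.8, -30.7, 0], [0, 0, 0.39]], [[11.6, -40, 0], [0, 0, 0.52]], [[17.6, -48.6, 0], [0, 0, 0.65]]]'
python3 nudge.py '[[[0.9, -10.5, 0], [0, 0, 0.13]], [[3.2, -20.8, 0], [0, 0, 0.26]], [[6.8, -30.7, 0], [0, 0, 0.39]], [[11.6, -40, 0], [0, 0, 0.52]], [[17.6, -48.6, 0], [0, 0, 0.65]]]'
python3 nudge.py '[[[0, 0, 0], [0, 0, 0]]]'
```

```text
clock: 6.55
eef_pos: [581.4, -350.3, 140.6]
eef_rot: [3.141, 0.001, 1.879]
wrist_force: [2.0, -1.0, 1.8]
finger_gap: 16.0
finger_force: 6.0
clock: 7.05
eef_pos: [529.5, -348.2, 140.5]
eef_rot: [3.141, 0.0, 1.229]
wrist_force: [1.4, -0.6, 1.1]
finger_gap: 16.0
finger_force: 6.0
clock: 7.15
eef_pos: [529.1, -348.0, 140.6]
eef_rot: [-3.141, 0.0, 1.231]
wrist_force: [-0.4, -1.4, -1.9]
finger_gap: 15.2
finger_force: 6.0
```

```bash
python3 nudge.py '[[[0.9, -10.5, 0], [0, 0, 0.13]], [[3.2, -20.8, 0], [0, 0, 0.26]], [[6.8, -30.7, 0], [0, 0, 0.39]], [[11.6, -40, 0], [0, 0, 0.52]], [[17.6, -48.6, 0], [0, 0, 0.65]]]'
python3 nudge.py '[[[0.2, -2.4, 0], [0, 0, 0.03]], [[0.4, -4.8, 0], [0, 0, 0.06]]]'
python3 nudge.py '[[[0.2, -2.4, 0], [0, 0, 0.03]], [[0.2, -2.4, 0], [0, 0, 0.03]]]'
```

```text
clock: 7.65
eef_pos: [489.9, -315.3, 140.5]
eef_rot: [3.141, 0.0, 0.582]
wrist_force: [0.1, -1.5, 0.8]
finger_gap: 15.9
finger_force: 6.0
clock: 7.85
eef_pos: [487.7, -311.0, 140.5]
eef_rot: [-3.141, 0.001, 0.526]
wrist_force: [-0.7, -1.5, -0.3]
finger_gap: 15.8
finger_force: 6.0
clock: 8.05
eef_pos: [486.7, -308.7, 140.4]
eef_rot: [-3.141, 0.0, 0.495]
wrist_force: [-1.6, -0.8, 0.4]
finger_gap: 15.6
finger_force: 6.0
```

```bash
python3 nudge.py '[[[0.2, -1.6, 0], [0, 0, 0.02]], [[0.2, -1.6, 0], [0, 0, 0.02]]]'
python3 nudge.py '[[[0.2, -1.6, 0], [0, 0, 0.02]], [[0.2, -1.6, 0], [0, 0, 0.02]]]'
python3 nudge.py '[[[0.2, -1.6, 0], [0, 0, 0.02]], [[0.2, -1.6, 0], [0, 0, 0.02]]]'
```

```text
clock: 8.25
eef_pos: [486.1, -307.5, 140.4]
eef_rot: [-3.142, 0.0, 0.472]
wrist_force: [0.3, -0.9, -0.1]
finger_gap: 15.8
finger_force: 6.0
clock: 8.45
eef_pos: [486.0, -306.9, 140.6]
eef_rot: [3.139, -0.0, 0.45]
wrist_force: [4.9, -8.3, -4.5]
finger_gap: 15.5
finger_force: 6.0
clock: 8.65
eef_pos: [485.5, -305.6, 140.6]
eef_rot: [3.138, -0.001, 0.429]
wrist_force: [4.8, -10.5, -6.3]
finger_gap: 18.3
finger_force: 6.0
```

```bash
cat >> h.py <<'E'
H0=np.array([521.4,-97.0,0]);HY=np.radians(11.9)
C0=np.array([509.,271.,0]);CY=np.radians(-9.0)
def hw(l): return H0+R.from_euler('z',HY).apply(l)
def cw(l): return C0+R.from_euler('z',CY).apply(l)
def Rg(yaw,tilt): # tool down, x toward local +y, tilted about local x
    return R.from_euler('z',yaw)*R.from_euler('x',tilt)*R.from_euler('xyz',[np.pi,0,np.pi/2])
def goal(pos,Rw,grasp=True):
    T=tool();g=np.array(pos,float)
    if grasp: g=g-Rw.apply([0,0,manip.grip_depth])
    A=R.from_matrix(T[:3,:3]);d=A.inv().apply(g-T[:3,3]);r=(A.inv()*Rw).as_rotvec()
    print("tcp goal",g.round(1),"shift",d.round(1),np.linalg.norm(d).round(),"rot",r.round(3),np.linalg.norm(r).round(2))
E
python3 nudge.py '[[[0, 0, 0], [0, 0, 0]], [[0, 0, 0], [0, 0, 0]], [[0, 0, -20], [0, 0, 0]], [[0, 0, -50], [0, 0, 0]], [[0, 0, -90], [0, 0, 0]]]' 50
python3 nudge.py '[[[0, 0, -40], [0, 0, 0]], [[0, 0, -80], [0, 0, 0]], [[0, 0, -80], [0, 0, 0]]]'
python3 -c "
from h import *
goal(hw([0,-100,310]),Rg(HY,0),False)"
```

```text
clock: 9.15
eef_pos: [484.5, -303.8, 230.4]
eef_rot: [-3.139, 0.001, 0.43]
wrist_force: [-0.2, -0.2, -0.2]
finger_gap: 50.0
finger_force: 0.0
clock: 9.45
eef_pos: [485.9, -304.9, 316.3]
eef_rot: [3.134, -0.005, 0.431]
wrist_force: [0.1, -0.1, 0.9]
finger_gap: 50.1
finger_force: 0.0
tcp goal [ 542.  -194.9  310. ] shift [ 96.8 -76.6   6.2] 124.0 rot [ 9.000e-03  1.000e-03 -1.348e+00] 1.35
```

```bash
python3 nudge.py '[[[20, -16, 0], [0, 0, -0.14]], [[40, -32, 2], [0, 0, -0.28]], [[60, -48, 3], [0, 0, -0.42]], [[80, -64, 5], [0, 0, -0.56]], [[97, -77, 6], [0, 0, -0.7]]]'
python3 nudge.py '[[[0, 0, 0], [0, 0, -0.14]], [[0, 0, 0], [0, 0, -0.28]], [[0, 0, 0], [0, 0, -0.42]], [[0, 0, 0], [0, 0, -0.56]], [[0, 0, 0], [0, 0, -0.65]]]'
python3 nudge.py '[[[0, 0, 0], [0, 0, 0]]]'
python3 - <<'E'
from h import *
p,d,w=snap("wrist","w4");np.savez("pics/w4.npz",p=p,d=d,w=w)
E
```

```text
clock: 9.95
eef_pos: [541.4, -192.5, 303.8]
eef_rot: [-3.14, -0.0, 1.137]
wrist_force: [0.6, 0.1, 0.0]
finger_gap: 50.1
finger_force: 0.0
clock: 10.45
eef_pos: [541.0, -193.7, 303.9]
eef_rot: [-3.141, -0.001, 1.786]
wrist_force: [-0.8, -0.5, 0.1]
finger_gap: 50.1
finger_force: 0.0
clock: 10.55
eef_pos: [541.0, -193.8, 304.0]
eef_rot: [-3.141, -0.001, 1.782]
wrist_force: [0.4, 0.2, 0.9]
finger_gap: 50.4
finger_force: 0.0
```

View pics/w4.png

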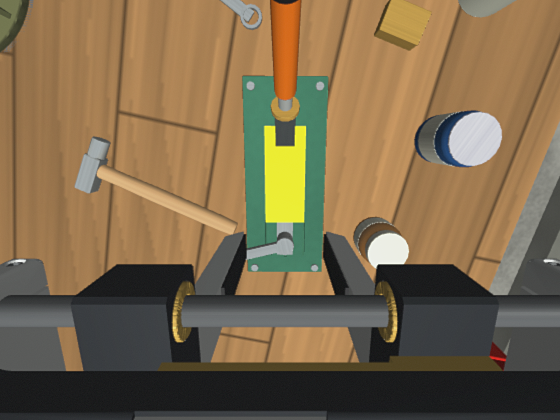

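The wrist view shows the keeper wound back, prong ends at row 126, with the brass collar clear at (284,106). The orange handle runs from (286,97) up to (286,0).

Run:
```python
from h import *
z=np.load("pics/w4.npz");p,d,w=z["p"],z["d"],z["w"]
L=lambda q:R.from_euler('z',-HY).apply(q-H0)
for n,lo,hi,bx in(("handle",(3,190,90),(13,255,255),(265,0,310,97)),("collar",(15,100,60),(24,255,255),(268,94,302,122)),("keeper",(25,150,120),(33,255,255),(255,120,315,228)),("green",(55,60,20),(95,255,255),(235,70,335,275))):
    k=mask(p,lo,hi,bx)&np.isfinite(w[...,0])
    if n=="green":k&=abs(w[...,2]-12)<6
    else:k&=w[...,2]>100
    q=L(w[k]);print(n,k.sum(),"median",np.median(q,0).round(1),"lo",np.percentile(q,1,axis=0).round(1),"hi",np.percentile(q,99,axis=0).round(1))
    if n=="handle":
        for a,b in((130,150),(150,170),(170,190),(190,210),(210,230),(230,260)):
            s=q[(q[:,2]>a)&(q[:,2]<b)]
            if len(s)>20: print("  ",len(s),s.mean(0).round(1),"xmid",np.percentile(s[:,0],[2,98]).mean().round(1))
    if n=="green": r=cv2.minAreaRect(w[k][:,:2].astype(np.float32));print(r)
goal(hw([0,24-40,120+41.6+69]),Rg(HY,np.radians(30)))
```

```text
handle 2338 median [-1.000e-01  4.640e+01  2.101e+02] lo [-11.   12.9 156.8] hi [ 10.7  66.8 241.5]
   237 [ -0.2  17.4 162.8] xmid 0.0
   405 [ -0.2  27.9 180.4] xmid -0.1
   524 [-2.000e-01  4.050e+01  2.004e+02] xmid -0.2
   682 [-1.000e-01  5.300e+01  2.204e+02] xmid -0.1
   490 [ -0.   62.1 235.9] xmid 0.0
collar 412 median [  0.3  -0.8 130.4] lo [-15.9 -11.7 121.2] hi [ 15.4  15.4 136.1]
keeper 3412 median [  0.4 -74.9 148.9] lo [ -22.3 -127.2  147.2] hi [ 22.5 -19.1 150.6]
green 8559 median [ 11.8 -68.7  12.9] lo [ -63.4 -255.1   10.9] hi [63.6 57.7 14.9]
((542.0968627929688, -194.46963500976562), (129.04446411132812, 318.2266540527344), 11.977555274963379)
tcp goal [ 522.8 -103.5  214.3] shift [92.2  0.8 89.8] 129.0 rot [-0.     0.523 -0.   ] 0.52
```

```bash
python3 nudge.py '[[[19, 0, 18], [0, 0.11, 0]], [[38, 0, 36], [0, 0.22, 0]], [[57, 1, 54], [0, 0.33, 0]], [[76, 1, 72], [0, 0.44, 0]], [[94, 1, 89], [0, 0.523, 0]]]' 56
python3 nudge.py '[[[0, 0, 0], [0, 0, 0]]]'
python3 -c "
from h import *
goal(hw([0,25.5,161.6]),Rg(HY,np.radians(30)));print(manip.read_state()['joints'])"
```

```text
clock: 11.1
eef_pos: [522.3, -101.4, 214.6]
eef_rot: [-3.139, -0.528, 1.775]
wrist_force: [0.4, 0.0, -1.5]
finger_gap: 56.2
finger_force: 0.0
clock: 11.2
eef_pos: [521.4, -101.2, 212.6]
eef_rot: [-3.135, -0.528, 1.774]
wrist_force: [0.7, -0.2, 0.4]
finger_gap: 56.1
finger_force: 0.0
tcp goal [514.2 -62.9 145.3] shift [-0.2  1.3 77.8] 78.0 rot [-0.005 -0.004 -0.004] 0.01
[-0.46356279  0.43178834  1.41218445  0.40351833  1.64308685 -0.71008608]
```

Approach, then close with a firm grip.

```bash
python3 nudge.py '[[[0, 0.5, 20], [0, 0, 0]], [[0, 1, 40], [0, 0, 0]], [[0, 1, 60], [0, 0, 0]], [[0, 1, 78], [0, 0, 0]], [[0, 1, 78], [0, 0, 0]]]'
python3 nudge.py '[[[0, 0, 0], [0, 0, 0]], [[0, 0, 0], [0, 0, 0]], [[0, 0, 0], [0, 0, 0]], [[0, 0, 0], [0, 0, 0]], [[0, 0, 0], [0, 0, 0]]]' 10 15
python3 nudge.py '[[[0, 0, 0], [0, 0, 0]], [[0, 0, 0], [0, 0, 0]]]' 10 45
```

```text
clock: 11.7
eef_pos: [515.1, -63.2, 147.5]
eef_rot: [-3.139, -0.522, 1.779]
wrist_force: [-0.2, 0.6, 0.1]
finger_gap: 55.7
finger_force: 0.0
clock: 12.2
eef_pos: [515.4, -63.9, 148.3]
eef_rot: [3.142, -0.523, 1.78]
wrist_force: [-0.2, -1.5, 3.0]
finger_gap: 23.8
finger_force: 15.0
clock: 12.4
eef_pos: [515.4, -63.8, 148.3]
eef_rot: [3.142, -0.523, 1.78]
wrist_force: [-1.9, -2.4, 4.9]
finger_gap: 22.7
finger_force: 44.9
```

```bash
python3 nudge.py '[[[4.3, 0, -2.5], [0, 0, 0]], [[8.7, 0, -5], [0, 0, 0]], [[17.3, 0, -10], [0, 0, 0]], [[26, 0, -15], [0, 0, 0]]]'
python3 nudge.py '[[[17.3, 0, -10], [0, 0, 0]], [[34.6, 0, -20], [0, 0, 0]], [[52, 0, -30], [0, 0, 0]], [[69.3, 0, -40], [0, 0, 0]], [[86.6, 0, -50], [0, 0, 0]]]'
python3 nudge.py '[[[0, 0, 0], [0, 0, 0]]]'
python3 - <<'E'
from h import *
p,d,w=snap("side");cv2.imwrite("pics/s5.png",cv2.resize(p[120:360,200:440,::-1],None,fx=2.5,fy=2.5))
E
```

```text
clock: 12.8
eef_pos: [512.2, -48.3, 174.6]
eef_rot: [-3.141, -0.523, 1.78]
wrist_force: [-0.4, -0.5, -3.6]
finger_gap: 23.0
finger_force: 44.9
clock: 13.3
eef_pos: [501.7, 1.1, 262.3]
eef_rot: [3.141, -0.523, 1.78]
wrist_force: [0.0, -0.6, -4.0]
finger_gap: 22.8
finger_force: 44.9
clock: 13.4
eef_pos: [502.3, 1.1, 263.4]
eef_rot: [3.137, -0.521, 1.783]
wrist_force: [0.5, -1.5, -2.9]
finger_gap: 23.0
finger_force: 44.9
```

View pics/s5.png

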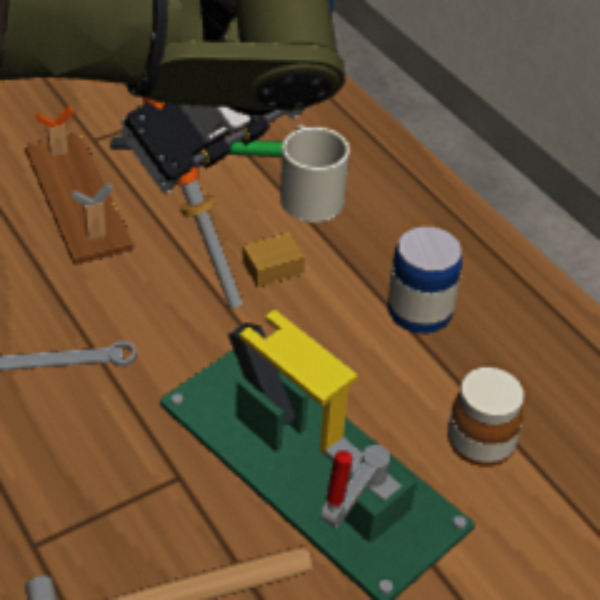

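The side crop shows the scraper free of the socket, foot at (235,303), hanging tilted in the gripper. The grip is upright at (340,480), the keeper is back, and the cradle is at (85,200).

Run:
```python
from h import *
A=Rg(HY,np.radians(30));g=np.array([515.4,-63.8,148.3])+A.apply([0,0,-18.8])
l=R.from_euler('z',-HY).apply(g-H0)-[0,0,120];a=np.array([0,.5,.866]);s=l@a;print("axial",s,"off",l-s*a)
goal(cw([0,s,135]),Rg(CY,np.radians(-30)))
```

```text
axial 50.769248102813116 off [ 0.97492504 -1.06090063  0.61510873]
tcp goal [515.5 311.9 118.7] shift [190.2  77.7 274.4] 343.0 rot [ 0.002 -1.034  0.384] 1.1
```

```bash
python3 nudge.py '[[[19, 8, 27], [0, -0.105, 0.038]], [[38, 16, 54], [0, -0.21, 0.077]], [[57, 24, 80], [0, -0.315, 0.115]], [[76, 31, 106], [0, -0.42, 0.154]], [[95, 39, 130], [0, -0.517, 0.192]]]'
python3 -c "
from h import *
goal(cw([0,51,135]),Rg(CY,np.radians(-30)));print(manip.read_state()['joints'])"
```

```text
clock: 13.95
eef_pos: [509.1, 153.2, 194.3]
eef_rot: [-3.093, 0.004, 1.595]
wrist_force: [1.3, -0.0, -3.2]
finger_gap: 23.0
finger_force: 44.9
tcp goal [515.5 312.1 118.7] shift [159.1  13.8  74.3] 176.0 rot [ 0.    -0.513  0.189] 0.55
[0.22055604 0.2976645  1.55106195 0.00553795 1.34166305 0.19517243]
```

```bash
python3 nudge.py '[[[35, 3, 10], [0, -0.105, 0.038]], [[70, 6, 25], [0, -0.21, 0.077]], [[105, 9, 42], [0, -0.315, 0.115]], [[140, 12, 60], [0, -0.42, 0.154]], [[159, 14, 74], [0, -0.513, 0.189]]]'
python3 nudge.py '[[[0, 0, 0], [0, 0, 0]], [[0, 0, 0], [0, 0, 0]]]'
python3 - <<'E'
from h import *
goal(cw([0,51,135]),Rg(CY,np.radians(-30)))
p,d,w=snap("side");np.savez("pics/s6.npz",p=p,d=d,w=w);cv2.imwrite("pics/s6.png",cv2.resize(p[90:270,140:380,::-1],None,fx=3.3,fy=3.3))
p,d,w=snap("wrist","w6");np.savez("pics/w6.npz",p=p,d=d,w=w)
p,d,w=snap("scene","sc6");np.savez("pics/sc6.npz",p=p,d=d,w=w)
E
```

```text
clock: 14.45
eef_pos: [514.8, 313.6, 118.3]
eef_rot: [-3.14, 0.524, 1.417]
wrist_force: [0.2, -0.4, -3.0]
finger_gap: 23.0
finger_force: 44.9
clock: 14.65
eef_pos: [515.4, 311.4, 118.7]
eef_rot: [-3.137, 0.521, 1.419]
wrist_force: [0.8, -0.1, -2.4]
finger_gap: 23.3
finger_force: 44.9
tcp goal [515.5 312.1 118.7] shift [ 0.6  0.  -0.4] 1.0 rot [-0.002 -0.003  0.005] 0.01
```

View pics/s6.png

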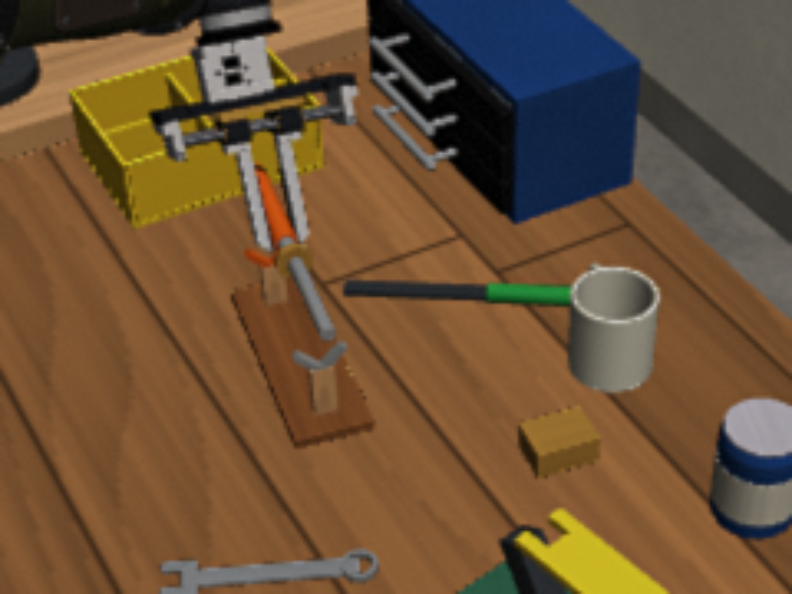

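View pics/w6.png

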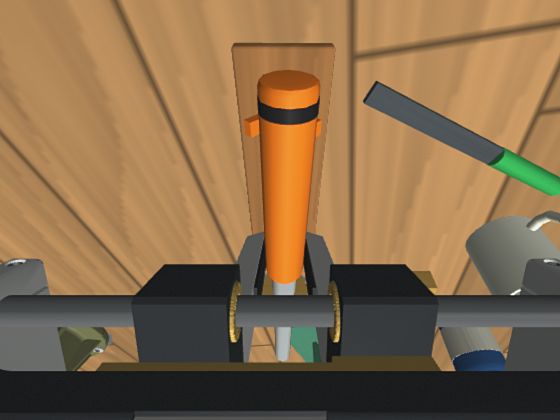

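The side crop shows the scraper roughly level over the cradle, its shank above the steel rest at (320,355). The wrist view shows the handle between the orange rest tips at (252,126) and (318,127), about centred.

Run:
```python
from h import *
L=lambda q:R.from_euler('z',-CY).apply(q.reshape(-1,3)-C0).reshape(q.shape)
for f in("s6","w6","sc6"):
    z=np.load(f"pics/{f}.npz");H=hsv(z["p"]);w=L(z["w"]);X,Y,Z=np.moveaxis(w,-1,0)
    near=(abs(X)<45)&(Y>-130)&(Y<180)
    def rep(n,k,fit=False):
        q=w[k]
        if len(q)<8: print(f,n,len(q));return
        print(f,n,len(q),"mean",q.mean(0).round(1),"lo",np.percentile(q,3,axis=0).round(1),"hi",np.percentile(q,97,axis=0).round(1))
        if fit: pf=np.polyfit(q[:,1],q[:,0],1),np.polyfit(q[:,1],q[:,2],1);print("   dx/dy,x0",pf[0].round(3)," dz/dy,z0",pf[1].round(3))
    rep("handle",near&(H[...,0]>=3)&(H[...,0]<13)&(H[...,1]>190)&(Z>95),True)
    rep("shank",near&(H[...,1]<70)&(Z>105)&(Y<-5)&(Y>-115),True)
    rep("collar",near&(H[...,0]>14)&(H[...,0]<26)&(H[...,1]>90)&(Z>110)&(Y<30)&(Y>-20))
    rep("orest",near&(H[...,0]<13)&(H[...,1]>190)&(Z>50)&(Z<84)&(Y>80))
    rep("srest",near&(H[...,1]<90)&(Z>55)&(Z<92)&(Y<-40))
    rep("base",near&(abs(Z-12.5)<4)&(H[...,1]>100))
```

```text
s6 handle 111 mean [  0.5  71.5 141.3] lo [-10.1  31.  135.5] hi [  9.6 132.  145.6]
   dx/dy,x0 [ 0.086 -5.61 ]  dz/dy,z0 [-2.00000e-03  1.41442e+02]
s6 shank 108 mean [ -3.1 -60.5 138.9] lo [  -8.5 -105.5  132.5] hi [  3.   -8.4 144.2]
   dx/dy,x0 [ 0.011 -2.468]  dz/dy,z0 [-1.10000e-02  1.38239e+02]
s6 collar 72 mean [ -2.2   2.9 138. ] lo [-16.1  -3.1 120.9] hi [ 14.1   8.8 150.7]
s6 orest 29 mean [-13.   99.5  69.7] lo [-24.4  93.   58.6] hi [  1.3 108.1  80.3]
s6 srest 62 mean [ -1.5 -65.8  77.2] lo [-23.7 -72.   67. ] hi [ 20.  -57.6  85.6]
s6 base 779 mean [-7.5  5.4 13.3] lo [-38.2 -92.    9.5] hi [ 32.1 119.1  16.2]
w6 handle 840 mean [ -0.2 119.7 135.5] lo [ -9.9  39.2 125.5] hi [ 13.4 150.1 141.5]
   dx/dy,x0 [ 0.03  -3.743]  dz/dy,z0 [-4.90000e-02  1.41447e+02]
w6 shank 496 mean [ -0.8 -67.8 140.1] lo [  -7.1 -101.1  136.5] hi [  5.5 -38.2 142. ]
   dx/dy,x0 [0.017 0.359]  dz/dy,z0 [-1.10000e-02  1.39403e+02]
w6 collar 347 mean [  1.3   7.8 131.6] lo [-13.9   6.5 124. ] hi [ 16.    9.1 137.5]
w6 orest 60 mean [-16.3 102.7  74.4] lo [-24.3  95.5  69.3] hi [ 21.7 105.6  77.9]
w6 srest 25 mean [  3.2 -59.8  78.7] lo [-18.7 -61.   75. ] hi [ 21.4 -58.6  83.5]
w6 base 6795 mean [-3.9 74.2 12.7] lo [-36.6 -51.3  11. ] hi [ 35.8 129.7  14.1]
sc6 handle 31 mean [  9.5  91.8 136.5] lo [-10.7  29.4 132.1] hi [ 16.4 135.6 143.6]
   dx/dy,x0 [ 0.149 -4.242]  dz/dy,z0 [-4.60000e-02  1.40722e+02]
sc6 shank 118 mean [  4.  -58.7 138.5] lo [  -3.9 -105.9  134.5] hi [ 11.   -8.5 142.9]
   dx/dy,x0 [0.019 5.121]  dz/dy,z0 [-1.30000e-02  1.37816e+02]
sc6 collar 53 mean [  8.    0.8 138.2] lo [ -8.1  -3.4 120.9] hi [ 20.3   8.  150.5]
sc6 orest 2
sc6 srest 46 mean [ -2.1 -67.6  74.8] lo [-17.9 -72.4  63.6] hi [ 21.7 -59.9  83.5]
sc6 base 834 mean [ 5.4 10.7 11.8] lo [-33.2 -92.5   8.8] hi [ 38.3 116.5  15.5]
```

Axis is centred over both rests within about 1.5 mm and level. Lowering straight down, then gently.

```bash
python3 nudge.py '[[[6, 0, 10.4], [0, 0, 0]], [[12, 0, 20.8], [0, 0, 0]], [[18, 0, 31.2], [0, 0, 0]], [[23, 0, 39.8], [0, 0, 0]], [[26, 0, 45], [0, 0, 0]]]'
python3 nudge.py '[[[1, 0, 1.73], [0, 0, 0]], [[2, 0, 3.46], [0, 0, 0]], [[2, 0, 3.46], [0, 0, 0]]]'
python3 nudge.py '[[[0.5, 0, 0.87], [0, 0, 0]], [[1, 0, 1.73], [0, 0, 0]], [[1, 0, 1.73], [0, 0, 0]]]'
```

```text
clock: 15.3
eef_pos: [515.4, 311.4, 67.3]
eef_rot: [-3.139, 0.52, 1.417]
wrist_force: [-0.8, 0.2, -2.2]
finger_gap: 23.3
finger_force: 44.9
clock: 15.6
eef_pos: [515.7, 311.7, 65.2]
eef_rot: [-3.14, 0.519, 1.416]
wrist_force: [-3.6, -1.1, 0.0]
finger_gap: 23.1
finger_force: 44.9
clock: 15.9
eef_pos: [515.8, 311.8, 64.6]
eef_rot: [-3.141, 0.519, 1.415]
wrist_force: [-8.5, -2.6, 11.8]
finger_gap: 23.3
finger_force: 44.9
```

```bash
python3 nudge.py '[[[-0.5, 0, -0.87], [0, 0, 0]], [[-1, 0, -1.73], [0, 0, 0]]]'
python3 - <<'E'
from h import *
print(manip.read_state()["moment"])
L=lambda q:R.from_euler('z',-CY).apply(q.reshape(-1,3)-C0).reshape(q.shape)
for f in("side","wrist"):
    p,d,w=snap(f,"x7"+f);np.savez(f"pics/x7{f}.npz",p=p,d=d,w=w)
    H=hsv(p);w=L(w);X,Y,Z=np.moveaxis(w,-1,0);near=(abs(X)<45)&(Y>-130)&(Y<180)
    def rep(n,k):
        q=w[k]
        if len(q)>5: print(f,n,len(q),"mean",q.mean(0).round(1),"lo",np.percentile(q,3,axis=0).round(1),"hi",np.percentile(q,97,axis=0).round(1))
    o=near&(H[...,0]>=3)&(H[...,0]<13)&(H[...,1]>190)
    for a,b in((30,60),(60,92),(92,108),(108,125),(125,155)): rep(f"orange {a}",o&(Y>a)&(Y<b)&(Z>55))
    g=near&(H[...,1]<70)&(Z>55)
    for a,b in((-110,-90),(-90,-76),(-72,-58),(-55,-35),(-35,-10)): rep(f"grey {a}",g&(Y>a)&(Y<b))
a=cv2.imread("pics/x7wrist.png")[20:320,150:430];b=cv2.imread("pics/x7side.png")[140:240,180:270]
cv2.imwrite("pics/x7.png",np.hstack([cv2.resize(a,(420,450)),cv2.resize(b,(380,450))]))
E
```

```text
clock: 16.1
eef_pos: [515.8, 311.8, 65.3]
eef_rot: [-3.141, 0.519, 1.416]
wrist_force: [-4.0, -0.1, -0.1]
finger_gap: 23.1
finger_force: 44.9
[ 0.26249208  0.49352855 -0.13854128]
side orange 30 45 mean [-1.6 43.6 87.7] lo [-9.9 31.9 79.4] hi [ 8.9 57.3 93.4]
side orange 60 35 mean [ 1.5 75.2 88.6] lo [-6.1 60.9 83.7] hi [10.3 89.8 94.3]
side orange 92 26 mean [-3.  99.6 82.9] lo [-25.1  93.1  71.5] hi [ 16.3 107.8  91.5]
side orange 108 11 mean [  4.5 115.1  87.8] lo [ -0.9 110.   77. ] hi [ 13.6 122.4  93.1]
side orange 125 12 mean [  5.8 136.   87.5] lo [  1.5 126.9  82.1] hi [ 11.  147.6  90.9]
side grey -110 23 mean [ -2.1 -99.8  82.9] lo [  -7.2 -105.4   76.4] hi [  2.7 -91.9  87.3]
side grey -90 15 mean [ -3.1 -82.4  83.9] lo [-11.1 -87.8  78.7] hi [  2.5 -77.   87.3]
side grey -72 55 mean [ -3.1 -65.2  80.2] lo [-22.5 -70.5  70.1] hi [ 18.7 -58.9  86.9]
side grey -55 19 mean [ -2.5 -45.7  84.5] lo [ -7.4 -53.9  81.2] hi [  3.6 -36.4  88. ]
side grey -35 22 mean [ -2.2 -23.   84. ] lo [ -7.1 -34.4  78.4] hi [  2.9 -13.1  88.9]
wrist orange 30 68 mean [-1.6 46.  83.3] lo [-10.7  34.5  79. ] hi [12.2 59.3 86.7]
wrist orange 60 106 mean [-1.  77.4 82.7] lo [-10.6  61.   78.7] hi [12.3 91.1 86.3]
wrist orange 92 308 mean [ -1.7 102.2  75.7] lo [-23.9  95.1  66.6] hi [ 21.5 105.9  85.7]
wrist orange 108 91 mean [ -4.7 117.1  82.3] lo [-10.8 108.7  77.9] hi [ 12.7 124.7  86.8]
wrist orange 125 493 mean [  0.2 145.6  80.9] lo [-10. 127.  71.] hi [ 12.6 151.2  87.9]
wrist grey -110 78 mean [ -0.5 -96.6  83.4] lo [  -7.1 -103.7   79.5] hi [  6.  -90.2  85.1]
wrist grey -90 90 mean [ -0.8 -82.9  83.5] lo [ -6.9 -89.5  79.8] hi [  5.3 -76.4  85.1]
wrist grey -72 517 mean [ -1.  -62.8  80.4] lo [-22.7 -70.4  74.3] hi [ 21.1 -58.7  85.2]
wrist grey -55 130 mean [ -0.1 -46.4  83.7] lo [ -6.2 -54.   80.9] hi [  5.5 -37.4  84.9]
```

View pics/x7.png

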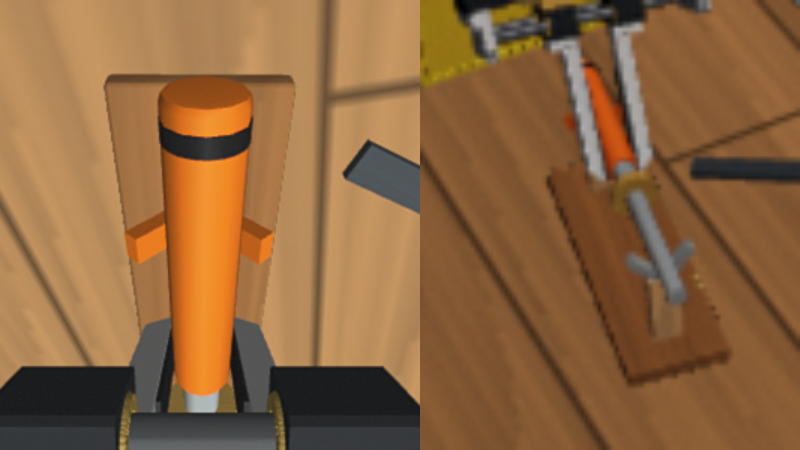

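The wrist half shows the handle nearly seated in the orange V at (205,240), about 2 mm to the +x side. The side half shows the shank in the steel V. I'll shift −x slightly, tip the foot down a touch and settle.

```bash
python3 nudge.py '[[[0, -0.8, 0], [0, 0.006, 0]], [[0, -1.5, 0], [0, 0.012, 0]], [[0, -1.5, 0], [0, 0.012, 0]]]'
python3 nudge.py '[[[0.3, 0, 0.5], [0, 0, 0]], [[0.5, 0, 0.87], [0, 0, 0]], [[0.5, 0, 0.87], [0, 0, 0]]]'
python3 -c "
from h import *
s=manip.read_state();print(s['wrist_force'],s['moment'])"
```

```text
clock: 16.5
eef_pos: [514.4, 311.8, 64.7]
eef_rot: [-3.141, 0.507, 1.416]
wrist_force: [-0.2, 0.0, -2.7]
finger_gap: 23.1
finger_force: 44.9
clock: 16.8
eef_pos: [514.4, 311.9, 64.1]
eef_rot: [-3.141, 0.507, 1.416]
wrist_force: [-0.6, -0.7, 1.8]
finger_gap: 23.1
finger_force: 44.9
[-0.63712907 -0.69216832  1.81838003] [-0.11300041  0.15066888  0.07158166]
```

```bash
python3 nudge.py '[[[0.3, 0, 0.5], [0, 0, 0]], [[0.3, 0, 0.5], [0, 0, 0]]]'
python3 nudge.py '[[[0, 0, 0], [0, 0, 0]], [[0, 0, 0], [0, 0, 0]], [[0, 0, 0], [0, 0, 0]], [[0, 0, 0], [0, 0, 0]]]' - 3
python3 - <<'E'
from h import *
L=lambda q:R.from_euler('z',-CY).apply(q.reshape(-1,3)-C0).reshape(q.shape)
for f in("side","wrist"):
    p,d,w=snap(f)
    H=hsv(p);w=L(w);X,Y,Z=np.moveaxis(w,-1,0);near=(abs(X)<45)&(Y>-130)&(Y<180)
    def rep(n,k):
        q=w[k]
        if len(q)>5: print(f,n,len(q),"lo",np.percentile(q,3,axis=0).round(1),"hi",np.percentile(q,97,axis=0).round(1))
    o=near&(H[...,0]>=3)&(H[...,0]<13)&(H[...,1]>190)
    for a,b in((60,92),(92,108),(108,125),(125,155)): rep(f"orange {a}",o&(Y>a)&(Y<b)&(Z>55))
    g=near&(H[...,1]<70)&(Z>55)
    for a,b in((-110,-90),(-90,-76),(-72,-58),(-55,-35)): rep(f"grey {a}",g&(Y>a)&(Y<b))
E
```

```text
clock: 17.0
eef_pos: [514.5, 311.9, 63.8]
eef_rot: [-3.141, 0.507, 1.416]
wrist_force: [-0.4, -0.8, 5.0]
finger_gap: 23.3
finger_force: 44.9
clock: 17.4
eef_pos: [514.5, 312.0, 63.4]
eef_rot: [-3.141, 0.507, 1.416]
wrist_force: [2.3, 0.1, 4.4]
finger_gap: 23.6
finger_force: 3.0
side orange 60 38 lo [-9.7 61.2 82.6] hi [ 8.7 90.7 91.6]
side orange 92 24 lo [-24.5  92.3  71.6] hi [ 16.2 106.9  93.7]
side orange 108 10 lo [ -2.2 112.   81.8] hi [  8.5 123.   90.8]
side orange 125 12 lo [  0.3 128.5  80.9] hi [  8.9 148.4  89. ]
side grey -110 24 lo [  -7.4 -104.9   74.2] hi [  3.1 -91.1  85. ]
side grey -90 13 lo [ -7.  -89.6  78. ] hi [  4.3 -76.4  84.1]
side grey -72 52 lo [-22.8 -71.6  71.6] hi [ 19.3 -58.8  86.7]
side grey -55 20 lo [ -7.9 -54.3  79.7] hi [  2.8 -35.5  85.2]
wrist orange 60 105 lo [-12.1  61.   77. ] hi [11.  91.5 84.7]
wrist orange 92 299 lo [-24.   94.5  67.3] hi [ 20.8 106.2  84.4]
wrist orange 108 100 lo [-12.1 109.2  76.7] hi [ 11.  124.6  85.3]
wrist orange 125 472 lo [-11.6 127.   68.5] hi [ 10.9 150.9  86.3]
wrist grey -110 80 lo [  -7.5 -102.4   77.2] hi [  5.6 -90.5  83. ]
wrist grey -90 92 lo [ -7.3 -89.3  77.9] hi [  5.4 -76.3  83. ]
wrist grey -72 580 lo [-22.6 -69.6  71.8] hi [ 21.  -58.7  85.1]
wrist grey -55 157 lo [ -6.7 -54.6  78.1] hi [  5.2 -36.5  83. ]
```

Seated at both rests (shank axis about 75–76 mm). Letting go and withdrawing.

```bash
python3 nudge.py '[[[0, 0, 0], [0, 0, 0]], [[0, 0, 0], [0, 0, 0]], [[0, 0, 0], [0, 0, 0]]]' 30
python3 nudge.py '[[[0, 0, 0], [0, 0, 0]], [[0, 0, 0], [0, 0, 0]], [[0, 0, 0], [0, 0, 0]]]' 48
python3 nudge.py '[[[0, 0, -10], [0, 0, 0]], [[0, 0, -30], [0, 0, 0]], [[0, 0, -60], [0, 0, 0]], [[0, 0, -100], [0, 0, 0]], [[0, 0, -140], [0, 0, 0]]]'
python3 nudge.py '[[[0, 0, -40], [0, 0, 0]], [[0, 0, -80], [0, 0, 0]], [[0, 0, -80], [0, 0, 0]]]'
python3 - <<'E'
from h import *
p,d,w=snap("side");q,_,w2=snap("scene")
L=lambda q:R.from_euler('z',-CY).apply(q.reshape(-1,3)-C0).reshape(q.shape)
cw_=L(w);X,Y,Z=np.moveaxis(cw_,-1,0);H=hsv(p);g=(abs(X)<15)&(Z>60)&(Z<100)
for n,k in(("shank",g&(H[...,1]<70)&(Y>-110)&(Y<-10)),("handle",g&(H[...,0]<13)&(H[...,1]>190)&(Y>30)&(Y<150)),("collar",g&(H[...,0]>14)&(H[...,0]<26)&(H[...,1]>90)&(abs(Y)<25))):
    c=cw_[k];print(n,k.sum(),c.mean(0).round(1),np.polyfit(c[:,1],c[:,2],1).round(3),c[:,1].min().round(),c[:,1].max().round())
a=cv2.resize(p[130:330,170:430,::-1],(520,400));b=cv2.resize(q[130:330,130:400,::-1],(280,208));c=np.zeros((400,280,3),np.uint8);c[:208]=b
cv2.imwrite("pics/end.png",np.hstack([a,c]))
E
```

```text
clock: 17.8
eef_pos: [514.0, 311.8, 62.8]
eef_rot: [-3.139, 0.508, 1.417]
wrist_force: [0.7, 0.1, -0.3]
finger_gap: 30.0
finger_force: 0.0
clock: 18.1
eef_pos: [514.3, 311.9, 63.1]
eef_rot: [-3.14, 0.507, 1.416]
wrist_force: [-0.2, 0.9, 0.5]
finger_gap: 47.7
finger_force: 0.0
clock: 18.6
eef_pos: [524.7, 379.9, 187.7]
eef_rot: [-3.14, 0.507, 1.416]
wrist_force: [0.4, -0.0, -0.3]
finger_gap: 48.2
finger_force: 0.0
clock: 18.9
eef_pos: [531.2, 420.1, 261.5]
eef_rot: [3.136, 0.499, 1.415]
wrist_force: [-0.5, -0.7, -0.2]
finger_gap: 47.8
finger_force: 0.0
shank 124 [ -2.2 -63.2  81.2] [3.400e-02 8.329e+01] -107.0 -11.0
handle 187 [-3.3 87.3 85.1] [6.0000e-03 8.4584e+01] 32.0 149.0
collar 63 [-1.1  3.4 82.3] [ 0.191 81.69 ] -3.0 22.0
```

View pics/end.png

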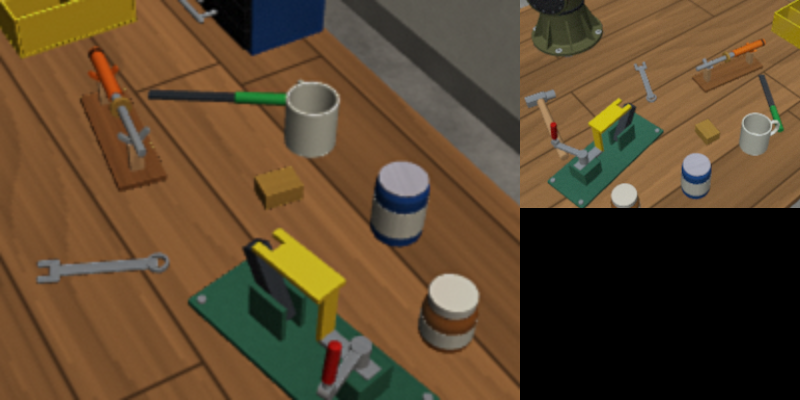

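Both views show the scraper lying in the cradle (110,100), with its collar between the rests. The keeper is open, the grip is upright at (332,365), and the bystanders are where they were.

```bash
python3 nudge.py '[[[0, 0, 0], [0, 0, 0]], [[0, 0, 0], [0, 0, 0]], [[0, 0, 0], [0, 0, 0]]]'; python3 -c "
from cell import manip
print(manip.sign_off())"
```

```text
clock: 19.3
eef_pos: [530.9, 417.1, 255.0]
eef_rot: [-3.139, 0.508, 1.416]
wrist_force: [0.5, 0.5, 0.8]
finger_gap: 48.0
finger_force: 0.0
the job is handed in; nothing more can be done
None
```

The job is handed in at 19.3 s: grip upright, keeper wound open to its stop, and the scraper lying level in the cradle; nothing else looked moved in the last pictures (no verdict was returned).

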